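Change the closet's cedar and present the fresh ball

TASK

Tip the four spent cedar balls out of the tray into the bin, and stand the empty tray upright on the counter and let go of it. Then lift the dish with the big fresh cedar ball by its handle, turn it a quarter turn clockwise (seen from above) over its stand without the ball leaving the middle, and finish still holding it there, level and still, about a hand's breadth (10 cm) above the stand, ready for me to take. Leave the other things on the counter alone.

Things in the scene. Friction and masses are not known exactly. Their poses are not given: they have to be found in the camera images.
- tray: open aluminium scoop tray, loose, about 220 g: 150 mm long (its x), 110 wide, walls 40 high, 4 thick. Origin: underside, centre of the pan. Open mouth at +x (starts roughly to the robot's right, -y, towards the bin), where the last 35 mm of floor ramp up by 11 mm (18 degrees): level, the balls stay in; tipped mouth down by 40 degrees or more they roll out. Wooden handle at -x
- tray_grip (a point): middle of the tray's wooden handle, 108 mm behind the tray's origin and 41 mm above its underside. The handle is a bar of 66 x 22 x 22 mm along the tray's x, to be gripped across its 22 mm width (tray's y) from above
- tray_mouth (a point): middle of the pouring edge of the tray's mouth, at its +x end, 75 mm ahead of its origin and 14 mm up
- old0_center (a point): a spent cedar ball, plain mid-brown wood, 28 mm in diameter, loose on the flat floor of the tray; this point is its centre
- old1_center (a point): a spent cedar ball, plain mid-brown wood, 28 mm in diameter, loose on the flat floor of the tray; this point is its centre
- old2_center (a point): a spent cedar ball, plain mid-brown wood, 28 mm in diameter, loose on the flat floor of the tray; this point is its centre
- old3_center (a point): a spent cedar ball, plain mid-brown wood, 28 mm in diameter, loose on the flat floor of the tray; this point is its centre
- bin: open square bin of plain grey plastic, fixed to the counter, 200 x 200 mm, 90 mm high, walls and floor 5 mm. Origin: centre of its underside, x and y along its sides
- stand: square marble block 90 x 90 x 35 mm under the dish, fixed. Origin: centre of its underside; its sides lie along its x and y. The dish starts centred on it with parallel axes, the handle towards the stand's -x (roughly to the robot); after a quarter turn clockwise the handle points to the stand's +y (roughly the robot's left)
- dish: round shallow dish of dark wood, loose, about 170 g with its handle; 117 mm across, 29 mm high, inside a shallow cone of 12 degrees with a steep rim from 42 mm radius outwards. Origin: underside, on the axis of the round part; z up. A straight bar handle sticks out along its -x, to 125 mm from the axis
- dish_grip (a point): middle of the dish's handle, 95 mm from the dish's axis (its -x) and 25 mm above its underside, so 60 mm above the counter at the start. The bar is 60 x 22 x 22 mm along the dish's x, to be gripped across its 22 mm width (dish's y) from above
- dish_mid (a point): point of the dish on its axis, 24.4 mm above its underside: where the centre of the fresh ball lies when it rests in the middle
- ball_center (a point): the fresh cedar ball, pale wood, 36 mm in diameter, about 18 g, loose in the middle of the dish; this point is its centre
- tin: round shoe polish tin, 62 mm across, 24 mm high, loose; origin: centre of its underside. Leave alone
- brush: shoe brush 150 x 48 x 47 mm, bristles down, loose; origin: centre of its underside, long along its x. Leave alone
- spray: clear bottle, 48 mm across, 150 mm high, loose; origin: centre of its underside. Leave alone
- jar: glass jar with a metal lid, 64 mm across, 75 mm high, loose; origin: centre of its underside. Leave alone
- case: grey spectacle case 155 x 58 x 44 mm, loose; origin: centre of its underside, long along its x. Leave alone

How it is judged:
On the way, in this order (a step that is already met when the one before it is completed fails the run):
1. the lifted tray is tipped (angle between tray's own z axis and vertical above 0.25 rad and height (world z) of tray_grip above 0.08 m), for 0.04 s.
2. all four spent balls are in the bin (x of old0_center in the frame of bin between -0.1 and 0.1 m and y of old0_center in the frame of bin between -0.1 and 0.1 m and height (world z) of each of old0_center, old1_center, old2_center, old3_center below 0.085 m and x of old1_center in the frame of bin between -0.1 and 0.1 m and y of old1_center in the frame of bin between -0.1 and 0.1 m and x of old2_center in the frame of bin between -0.1 and 0.1 m and y of old2_center in the frame of bin between -0.1 and 0.1 m and x of old3_center in the frame of bin between -0.1 and 0.1 m and y of old3_center in the frame of bin between -0.1 and 0.1 m), for 0.2 s.
3. the empty tray stands upright on the counter, released (height (world z) of tray below 0.01 m and angle between tray's own z axis and vertical below 0.1 rad and contact force between the fingers and tray below 0.1 N), for 0.1 s.
4. the dish is lifted at least 40 mm off its stand, not yet turned (height (world z) of dish above 0.075 m and angle between the x axis of dish and the x axis of stand, either way round below 0.4 rad), for 0.05 s.
At the end, for the whole second after the job is handed in: Dish held by its handle (TCP 50 mm or nearer), 50-185 mm above the stand, over its centre within 60 mm, level within 0.1 rad, still, turned 90 deg clockwise within 0.2 rad, ball within 12 mm of the middle; four spent balls in the bin; tray upright on the counter, let go (all of step 2 and all of step 3 and height (world z) of dish between 0.085 and 0.22 m and horizontal distance between dish and stand below 0.06 m and angle between dish's own z axis and vertical below 0.1 rad and angle between the x axis of dish and the y axis of stand, either way round below 0.2 rad and y of dish_grip in the frame of stand above 0.02 m and distance between ball_center and dish_mid below 0.012 m and linear speed of dish below 0.03 m/s and contact force between the fingers and dish above 2 N and distance between the grasp point and dish_grip below 0.05 m); the arm keeps its last pose, push and grip.
It fails at once if the fresh ball strays more than 25 mm from the middle of the dish (distance between ball_center and dish_mid above 0.025 m).
It fails at once if the dish is tipped by more than 0.3 rad (angle between dish's own z axis and vertical above 0.3 rad).
It fails at once if the tin, brush, bottle, jar or case is moved by more than 30 mm (distance of any of tin, brush, spray, jar, case from where it was at the start of the episode above 0.03 m).
It also fails if it takes over 64 s, if anything falls off the work surface, if the arm or the gripper's body presses on something with over 40 N, if the wrist force passes 120 N, or if a joint passes its speed limit or range.

ROBOT

A 6-joint arm with a two-finger parallel gripper is mounted at the origin on the work surface. World frame = base frame: x ahead of the robot, y to its left, z up, the work surface at z = 0. Lengths are in m, angles in rad, forces in N, time in s.
With the tool pointing down it reaches from about 0.4 to 0.925 m from the base axis. Payload 3.4 kg.
Tool frame: the origin (TCP) lies between the finger pads, 19 mm behind the fingertips; this is the grasp point; z points along the fingers, y is the line along which they close (so a half turn about z gives the same grasp; the last joint's range is limited). The gripper opens to 85 mm and grips with 20 to 120 N. Pads are 22 mm wide; open, the fingers measure 114 mm over their backs; the gripper's body (76 mm by 85 mm) begins 54 mm behind the grasp point. The pads swing forward as they close: fully open they stand 13 mm farther back than shut.
Start: joints at [1.135, 0.307, 1.506, -0, 1.328, -0.073], TCP at [0.204, 0.538, 0.25] pointing down, gripper open.
Joint ranges: [-3.12, 3.12], [-1.05, 2.28], [0.14, 2.33], [-1.42, 4.57], [0.1, 2.73], [-2.68, 2.68]. Speed limits (rad/s): [2.57, 2.57, 3.14, 3.14, 3.14, 3.14].

INTERFACE

Orientations are given as a unit quaternion [x, y, z, w].
In Python, from cell import manip gives the robot as it stands.
- The arm moves only by the tool drive_effector, called in YAML: its name, and indented under it one key for each argument. Schema: {"type":"object","properties":{"segments":{"type":"string"},"grip_force":{"type":"number"},"only":{"type":"string"},"quiet":{"type":"boolean"},"lines":{"type":"string"}},"required":["segments"],"additionalProperties":false}. segments is a string of 1 to 20 rows, parted by semicolons, with the numbers parted by commas; each row has 7 numbers: the finger opening in m, then dx, dy, dz in shares of the most that a row can go, 1 being 62.5 mm, then a rotation vector rx, ry, rz in fractions of the full range, 1 being 180 degrees; each row shifts and turns the commanded pose from where the row before left it, along the tool's axes as they then stand; what a row does not reach is not made up. A row lasts 1/8 s, in which the tool goes at most 0.0625 m and 0.188 rad, less where a joint would pass 70% of its speed; a pose out of reach is approached as far as the arm can. The fingers move at their own pace and stop on an object; grip_force is the grip in N (left out, the last holds). Time passes only in rows, so rows that do not move let the fingers close. The tool returns the time, the measured TCP pose, the force, the opening and the grip force at its end. only (a regular expression) keeps the lines of the reply that match it, lines (a string "A,B") keeps lines A to B, and quiet returns only ok. A shift or turn number past 1, either way, is cut back to 1. Input that does not fit is refused with a message, and nothing moves.
- manip.state(): the state, without advancing time (a new reading comes with each control period).
- manip.snapshot(name): name is "scene" or "top" or "wrist"; returns a dict with "pixels" (420x560x3 uint8, red, green, blue), "z_map" (420x560 float32, m along the optical axis (not along the pixel's ray), 0 where there is no reading), "fx", "fy", "cx", "cy" (pixels), "rvec" (rotation vector, rad) and "tvec" (3), from world to camera coordinates, as OpenCV has them; the wrist camera has in their place "T_tool_cam" (4x4, takes a point from camera to tool coordinates, whose origin is the TCP and whose axes are the flange's). Camera axes: x right, y down, z forward; pixel columns grow to the right and rows downward; lengths in m; the calibration is good to about 2 mm. A picture is of the moment at which its call begins: read the wrist's pose just before it.
- manip.sign_off(): hands the job in; it is judged then, once.
The state is a dict: "t": time; "joint_pos": joint angles; "joint_velocities": joint speeds; "joint_torque": joint torques, N m; "eef_pos": TCP position; "orientation": TCP orientation; "wrist_force": force on the tool from outside, world axes, zero at the start; "ft_torque": the same for the moment, N m; "gripper_width": finger opening in m; "gripper_force": force on a finger pad.
Only numpy, scipy, OpenCV 4.12 (cv2) and the standard library are available. Lean on these libraries where they do the work, as an engineer would, in place of code of your own. Each camera call takes 0.05 s, during which the arm holds its last target. There are 200 camera calls.

## Working session

There is one attempt and no reset: what is moved stays moved. The work goes in short steps, Python scripts to look and compute and a tool call to move; the robot and the scene stay as the last step left them, time stands still between calls to the robot, and variables do not carry over. Pictures are saved under pics/ and viewed, at most 10 in all, crops included, and the job is handed in when it is done.

```bash
ls; mkdir -p pics; cat > h.py <<'E'
import numpy as np, cv2
from scipy.spatial.transform import Rotation as R
from cell import manip
def snap(name,f=None):
    st=manip.state(); s=manip.snapshot(name)
    if name=="wrist":
        T=np.eye(4);T[:3,:3]=R.from_quat(st["orientation"]).as_matrix();T[:3,3]=st["eef_pos"]
        s["W"]=T@s["T_tool_cam"]
    else:
        M=np.eye(4);M[:3,:3]=cv2.Rodrigues(np.array(s["rvec"],float))[0];M[:3,3]=np.ravel(s["tvec"]);s["W"]=np.linalg.inv(M)
    if f: cv2.imwrite(f,s["pixels"][:,:,::-1])
    z=s["z_map"];v,u=np.mgrid[:420,:560]
    P=np.stack([(u-s["cx"])/s["fx"]*z,(v-s["cy"])/s["fy"]*z,z],-1)
    s["P"]=P@s["W"][:3,:3].T+s["W"][:3,3]; s["P"][z==0]=np.nan
    return s
E
python3 - <<'E'
from h import *
a=snap("scene","pics/scene.png");b=snap("top","pics/top.png")
print(a["W"].round(3),b["W"].round(3));np.savez("top0.npz",P=b["P"],px=b["pixels"],S=a["P"],spx=a["pixels"])
print(manip.state())
E
```

```text
cell.py
pics
[[ 0.474  0.709 -0.522  1.497]
 [ 0.88  -0.37   0.296 -0.47 ]
 [ 0.017 -0.6   -0.8    1.442]
 [ 0.     0.     0.     1.   ]] [[-0.018 -0.984  0.178  0.38 ]
 [-1.     0.02   0.012  0.021]
 [-0.015 -0.178 -0.984  1.353]
 [ 0.     0.     0.     1.   ]]
{'t': 0.1, 'joint_pos': array([ 1.13550804e+00,  3.07510579e-01,  1.50757291e+00,  1.43402981e-05,
        1.32842422e+00, -7.35063116e-02]), 'joint_velocities': array([ 7.62520279e-04, -9.04103077e-05, -2.58823854e-03, -5.14741912e-04,
        9.33592494e-04, -1.99911858e-03]), 'joint_torque': array([-9.68876957e-04, -4.58530176e+01, -2.52609175e+01, -2.39032533e-04,
        5.65640294e-03,  7.16111202e-06]), 'eef_pos': array([0.20327769, 0.53721079, 0.24915466]), 'orientation': array([ 1.79907712e-01,  9.83683027e-01, -9.24958136e-04, -2.47708335e-04]), 'wrist_force': array([ 0.51565472, -0.49250946, -0.77551553]), 'ft_torque': array([-0.00921257, -0.03307526,  0.00867729]), 'gripper_force': 0.0, 'gripper_width': 0.08545321109525128}
```

View pics/top.png

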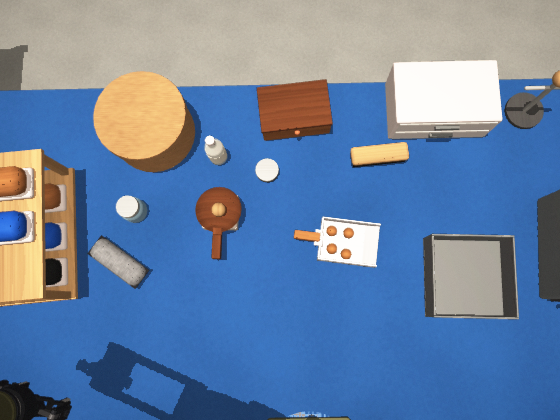

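View pics/scene.png

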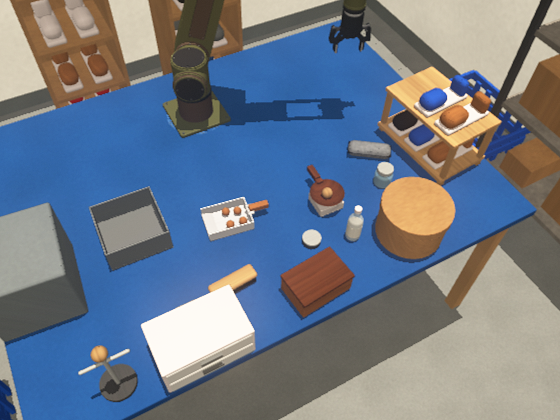

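The top view shows the tray at (348,241) with its handle at (307,236), the bin at (471,277), and the dish at (218,210) with its handle at (216,245). The brush (410,154), tin (267,170) and spray (215,150) lie farther from the robot. The scene view agrees. Next I measure these from depth in both views.

```bash
python3 - <<'E'
from h import *
d=np.load("top0.npz")
def rect(n,m):
    p=n[m]; r=cv2.minAreaRect(p[:,:2].astype(np.float32)); bp=cv2.boxPoints(r)
    print("  n",len(p),"c",np.round(r[0],4),"size",np.round(r[1],4),"zmed",np.nanmedian(p[:,2]).round(4),"corners",bp.round(3).tolist())
for nm,P,px in (("top",d["P"],d["px"]),("scene",d["S"],d["spx"])):
    print(nm); X,Y,Z=P[...,0],P[...,1],P[...,2]
    hsv=cv2.cvtColor(px,cv2.COLOR_RGB2HSV)
    box=lambda u0,u1,v0,v1:(np.mgrid[:420,:560][1]>=u0)&(np.mgrid[:420,:560][1]<=u1)&(np.mgrid[:420,:560][0]>=v0)&(np.mgrid[:420,:560][0]<=v1)
    # tray region by world coordinates from top
    if nm=="top":
        c=lambda u,v:P[v,u].round(3)
        for k,(u,v) in dict(th=(307,236),th2=(299,235),dh=(216,245),dh2=(217,256),ball=(218,210),tray=(360,241),bin=(471,277),counter=(280,300)).items(): print(k,c(u,v))
    t0=d["P"][241,348];b0=d["P"][277,471];h0=d["P"][236,307];g0=d["P"][245,216]
    near=lambda q,r:np.hypot(X-q[0],Y-q[1])<r
    print("tray all");rect(P,near(t0,.14)&(Z>.012)&(Z<.08)&(hsv[...,1]<60))
    print("tray rim");rect(P,near(t0,.12)&(Z>.034)&(Z<.05)&(hsv[...,1]<60))
    print("tray handle");rect(P,near(h0,.06)&(Z>.045)&(hsv[...,1]>110))
    print("bin rim");rect(P,near(b0,.18)&(Z>.083)&(Z<.1))
    print("dish handle");rect(P,near(g0,.035)&(Z>.062))
    print("dish hndl long");rect(P,(X<g0[0]+.01)&near(g0,.06)&(Z>.062))
    q=d["P"][210,218]
    print("dish round");rect(P,near(q,.062)&(Z>.05)); m=near(q,.03)&(Z>.07);p=P[m];print(" ball top",np.nanmax(p[:,2]))
    m=near(q,.025)&(Z>.075); A=P[m];s=np.linalg.lstsq(np.c_[2*A,np.ones(len(A))],(A**2).sum(1),rcond=None)[0];print(" ball c",s[:3].round(4),"r",np.sqrt(s[3]+s[:3]@s[:3]))
E
```

```text
top
th [ 0.542 -0.007  0.053]
th2 [0.546 0.013 0.046]
dh [0.522 0.219 0.074]
dh2 [0.494 0.216 0.073]
ball [0.609 0.214 0.075]
tray [ 0.533 -0.145  0.003]
bin [ 0.434 -0.423  0.006]
counter [ 0.385  0.065 -0.001]
tray all
  n 618 c [ 0.533  -0.0888] size [0.1994 0.1108] zmed 0.0342 corners [[0.46299999952316284, -0.17900000512599945], [0.5730000138282776, -0.19599999487400055], [0.6029999852180481, 0.0010000000474974513], [0.49300000071525574, 0.017999999225139618]]
tray rim
  n 311 c [ 0.5303 -0.1061] size [0.1615 0.1104] zmed 0.0395 corners [[0.46399998664855957, -0.17800000309944153], [0.5730000138282776, -0.1940000057220459], [0.597000002861023, -0.03400000184774399], [0.4880000054836273, -0.017999999225139618]]
tray handle
  n 214 c [ 0.5444 -0.0056] size [0.0642 0.0215] zmed 0.0511 corners [[0.5289999842643738, -0.035999998450279236], [0.550000011920929, -0.039000000804662704], [0.5600000023841858, 0.024000000208616257], [0.5389999747276306, 0.02800000086426735]]
bin rim
  n 963 c [ 0.4333 -0.4503] size [0.2955 0.2002] zmed 0.089 corners [[0.3269999921321869, -0.593999981880188]
[... 2112 characters left out ...]
25574, 0.20200000703334808], [0.5559999942779541, 0.22699999809265137], [0.4909999966621399, 0.23000000417232513]]
dish hndl long
  n 66 c [0.5109 0.2166] size [0.0231 0.0422] zmed 0.0706 corners [[0.48899999260902405, 0.20800000429153442], [0.531000018119812, 0.2029999941587448], [0.5329999923706055, 0.22599999606609344], [0.4909999966621399, 0.23100000619888306]]
dish round
  n 514 c [0.6131 0.2146] size [0.1141 0.1154] zmed 0.0583 corners [[0.5339999794960022, 0.19900000095367432], [0.6299999952316284, 0.13500000536441803], [0.6930000185966492, 0.23000000417232513], [0.597000002861023, 0.2939999997615814]]
 ball top 0.08044648230276397
 ball c [0.6195 0.2107 0.0732] r 0.010198925492446461
```

Careful with the scale: shifts go in shares of 62.5 mm and turns go in shares of 180 degrees. That gives: -0.0427 m is -0.6832, -0.0323 m is -0.5168, 0.17 rad / 3.1416 = 0.0541.

```bash
python3 - <<'E'
from h import *
d=np.load("top0.npz")
for P in(d["P"],d["S"]):
    X,Y,Z=P[...,0],P[...,1],P[...,2]
    m=(Y<-.25)&(Y>-.53)&(X>.3)&(X<.57)&(Z>.083)&(Z<.1);p=P[m]
    r=cv2.minAreaRect(p[:,:2].astype(np.float32));print(r,p[:,2].max())
E
```

```text
((0.4351891577243805, -0.4038853049278259), (0.20256014168262482, 0.20015768706798553), 87.69783782958984) 0.0974125293421102
((0.43751728534698486, -0.40705445408821106), (0.1998777985572815, 0.2090415507555008), 87.82347106933594) 0.09971855156536136
```

drive_effector:
  segments: "0.085,-0.6832,-0.5168,0,0,0,0;0.085,-0.6832,-0.5168,0,0,0,0;0.085,-0.6832,-0.5168,0,0,0,0;0.085,-0.6832,-0.5168,0,0,0,0;0.085,-0.6832,-0.5168,0,0,0,0;0.085,-0.6832,-0.5168,0,0,0,0;0.085,-0.6832,-0.5168,0,0,0,0;0.085,-0.6832,-0.5168,0,0,0,0;0.085,-0.6832,-0.5168,0,0,0,0;0.085,-0.6832,-0.5168,0,0,0,0;0.085,-0.6832,-0.5168,0,0,0,0;0.085,-0.6832,-0.5168,0,0,0,0;0.085,0,0,0.16,0,0,0.0541;0.085,0,0,0.16,0,0,0.0541;0.085,0,0,0.16,0,0,0.0541;0.085,0,0,0.16,0,0,0.0541;0.085,0,0,0.16,0,0,0.0541;0.085,0,0,0.16,0,0,0.0541;0.085,0,0,0.16,0,0,0.0541;0.085,0,0,0.16,0,0,0.0541"
  grip_force: 100

```text
t: 2.6
eef_pos: [0.5452, -0.0061, 0.1692]
orientation: [0.76, 0.65, -0.0, -0.0]
wrist_force: [-0.5, 1.3, -0.0]
gripper_width: 0.0851
gripper_force: 0.0
```

```bash
python3 - <<'E'
from h import *
a=snap("wrist","pics/w1.png");print(a["W"].round(3))
P=a["P"];X,Y,Z=P[...,0],P[...,1],P[...,2];hsv=cv2.cvtColor(a["pixels"],cv2.COLOR_RGB2HSV)
print(manip.state()["joint_pos"])
m=(abs(Y+.006)<.06)&(abs(X-.545)<.06)&(Z>.042)&(Z<.065)&(hsv[...,1]>110)
p=P[m];r=cv2.minAreaRect(p[:,:2].astype(np.float32));print(len(p),r,np.median(p[:,2]))
E
```

```text
[[ 0.988 -0.15  -0.043  0.557]
 [-0.156 -0.95  -0.269  0.063]
 [-0.     0.272 -0.962  0.292]
 [ 0.     0.     0.     1.   ]]
[-8.86551051e-02  3.42712055e-01  1.68148478e+00 -1.85426821e-05
  1.12080867e+00  7.28911885e-02]
2947 ((0.5477842092514038, -0.0050077885389328), (0.06509771198034286, 0.021650638431310654), 81.67279052734375) 0.05070145934986284
```

View pics/w1.png

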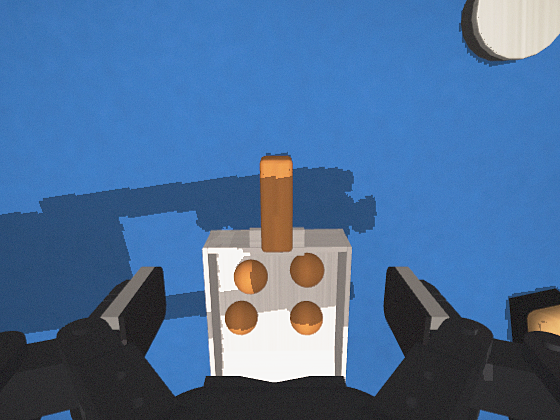

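The wrist view shows the handle along column 276, rows 155–250, midway between the fingers, with the four balls near (280,295). The three views agree on the handle to within 4 mm. Now I go down and grip.

Converted, 0.04 m is 0.64, 0.0013 m is 0.0208, 0.01 rad / 3.1416 = 0.0032.

drive_effector:
  segments: "0.085,0,0.0208,0.64,0,0,0.0032;0.085,0,0,0.64,0,0,0;0.085,0,0,0.48,0,0,0;0.085,0,0,0.288,0,0,0;0.085,0,0,0,0,0,0;0.02,0,0,0,0,0,0;0.02,0,0,0,0,0,0;0.02,0,0,0,0,0,0;0.02,0,0,0,0,0,0;0.02,0,0,0,0,0,0"
  grip_force: 100

```text
t: 3.9
eef_pos: [0.5473, -0.0063, 0.0428]
orientation: [0.762, 0.648, 0.0, 0.0]
wrist_force: [0.0, 0.4, 6.9]
gripper_width: 0.0213
gripper_force: 54.3
```

Converted, -0.03 m is -0.48, -0.02 m is -0.32.

drive_effector:
  segments: "0.02,0,0,-0.08,0,0,0;0.02,0,0,-0.32,0,0,0;0.02,0,0,-0.48,0,0,0;0.02,0,0,-0.48,0,0,0;0.02,0,0,-0.48,0,0,0;0.02,0,0,-0.24,0,0,0;0.02,-0.096,-0.032,0,0,0,0;0.02,-0.2176,-0.064,0,0,0,0;0.02,-0.32,-0.08,0,0,0,0;0.02,-0.352,-0.08,0,0,0,0;0.02,-0.352,-0.08,0,0,0,0;0.02,-0.352,-0.08,0,0,0,0;0.02,-0.352,-0.08,0,0,0,0;0.02,-0.352,-0.08,0,0,0,0;0.02,-0.32,-0.08,0,0,0,0;0.02,-0.256,-0.08,0,0,0,0;0.02,-0.192,-0.048,0,0,0,0;0.02,-0.096,-0.016,0,0,0,0;0.02,0,0,0,0,0,0"
  grip_force: 100

```text
t: 6.28
eef_pos: [0.4649, -0.1995, 0.172]
orientation: [0.762, 0.648, 0.0, -0.0]
wrist_force: [0.0, -0.6, -1.1]
gripper_width: 0.0207
gripper_force: 54.0
```

```bash
python3 - <<'E'
from h import *
a=snap("scene","pics/s2.png");cv2.imwrite("pics/s2c.png",cv2.resize(a["pixels"][100:300,60:340,::-1],None,fx=2.5,fy=2.5))
print(manip.state()["joint_pos"])
E
```

```text
[-4.88357652e-01  2.87822045e-01  1.75791693e+00  3.60489428e-04
  1.09587479e+00 -3.27362967e-01]
```

View pics/s2c.png

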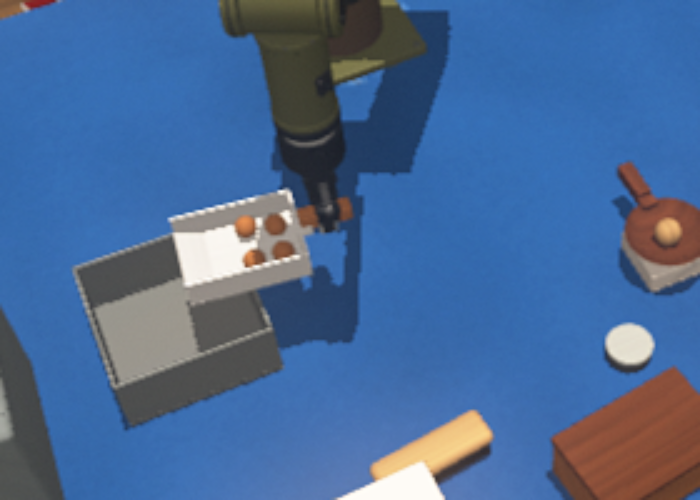

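The tray is level in the gripper with all four balls at its back, and its mouth, at (180,250) in the crop, is over the bin. Now I pour, pivoting about the mouth.

Converted, -0.0183 m is -0.2928, -0.012 m is -0.192, 0.1 rad / 3.1416 = 0.0318.

drive_effector:
  segments: "0.02,-0.0208,0,-0.032,0,0.0159,0;0.02,-0.0432,0,-0.144,0,0.0318,0;0.02,-0.0432,0,-0.144,0,0.0318,0;0.02,-0.0432,0,-0.192,0,0.0318,0;0.02,-0.0432,0,-0.2928,0,0.0318,0;0.02,-0.0432,0,-0.2928,0,0.0318,0;0.02,-0.0432,0,-0.2928,0,0.0318,0;0.02,-0.0432,0,-0.2928,0,0.0318,0;0.02,-0.0432,0,-0.2928,0,0.0318,0;0.02,-0.0432,0,-0.2928,0,0.0318,0;0.02,-0.0432,0,-0.2928,0,0.0318,0;0.02,-0.0208,0,-0.144,0,0.0159,0;0.02,0,0,0,0,0,0;0.02,0,0,0,0,0,0;0.02,0,0,0,0,0,0"
  grip_force: 100

```text
t: 8.2
eef_pos: [0.447, -0.3102, 0.2949]
orientation: [0.649, 0.553, 0.398, -0.338]
wrist_force: [0.2, -0.0, -0.9]
gripper_width: 0.0212
gripper_force: 54.2
```

```bash
python3 - <<'E'
from h import *
a=snap("scene","pics/s3.png");cv2.imwrite("pics/s3c.png",cv2.resize(a["pixels"][100:300,60:340,::-1],None,fx=2.5,fy=2.5))
s=manip.state();print(s["joint_pos"],R.from_quat(s["orientation"]).as_matrix().round(3))
E
```

```text
[-1.05883819  0.6427487   1.3034676   0.68510892  2.07319572 -0.84937933] [[ 0.072  0.987  0.142]
 [ 0.449 -0.159  0.879]
 [ 0.891  0.001 -0.455]]
```

View pics/s3c.png

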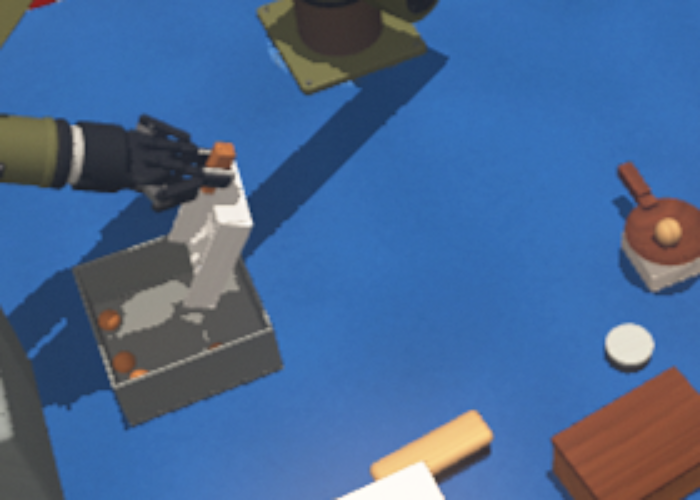

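The tray is tipped and empty of balls as far as I can see. Three balls show in the bin at (110,320), (123,362) and (138,375), and probably the fourth at (213,348). I level the tray again and back away, then check the bin.

Converted, 0.05 m is 0.8, 0.04 m is 0.64, -0.1 rad / 3.1416 = -0.0318.

drive_effector:
  segments: "0.02,0.288,0,-0.144,0,0,0;0.02,0.288,0,-0.144,0,0,0;0.02,0.0432,0,0.2928,0,-0.0318,0;0.02,0.0432,0,0.2928,0,-0.0318,0;0.02,0.0432,0,0.2928,0,-0.0318,0;0.02,0.0432,0,0.2928,0,-0.0318,0;0.02,0.0432,0,0.2928,0,-0.0318,0;0.02,0.0432,0,0.2928,0,-0.0318,0;0.02,0.0432,0,0.2928,0,-0.0318,0;0.02,0.0432,0,0.2928,0,-0.0318,0;0.02,0.0432,0,0.2928,0,-0.0318,0;0.02,0.0432,0,0.2928,0,-0.0318,0;0.02,0.0432,0,0.2928,0,-0.0318,0;0.02,0.32,0.08,0,0,0,0;0.02,0.64,0.16,0,0,0,0;0.02,0.8,0.192,0,0,0,0;0.02,0.8,0.192,0,0,0,0;0.02,0.48,0.128,0,0,0,0;0.02,0.2176,0.048,0,0,0,0;0.02,0,0,0,0,0,0"
  grip_force: 100

```text
t: 10.75
eef_pos: [0.5498, 0.0124, 0.1935]
orientation: [0.761, 0.648, 0.0, 0.0]
wrist_force: [0.8, 0.6, -1.2]
gripper_width: 0.021
gripper_force: 54.1
```

```bash
python3 - <<'E'
from h import *
a=snap("top","pics/t4.png");b=snap("scene")
A=cv2.resize(a["pixels"][215:335,405:540],None,fx=3,fy=3);B=cv2.resize(b["pixels"][170:290,75:210],None,fx=3,fy=3)
cv2.imwrite("pics/t4c.png",np.hstack([A,B])[:,:,::-1])
s=manip.state();print(s["joint_pos"],R.from_quat(s["orientation"]).as_matrix().round(3))
P=b["P"];X,Y,Z=P[...,0],P[...,1],P[...,2]
# underside/wall heights of the tray
m=(abs(X-.53)<.14)&(Y<.06)&(Y>-.25)&(Z>.01)
rim=a["P"];hs=cv2.cvtColor(a["pixels"],cv2.COLOR_RGB2HSV);e=s["eef_pos"]
tx=-R.from_quat(s["orientation"]).as_matrix()[:,0]
d=(rim-e)@tx; l=(rim-e)@np.array([-tx[1],tx[0],0]); k=(d>.03)&(d<.19)&(abs(l)<.06)&(hs[...,1]<60)&(rim[...,2]>.05)
for lo in np.arange(.03,.19,.02):
    q=k&(d>=lo)&(d<lo+.02);print(round(lo,2),q.sum(),np.nanpercentile(rim[q][:,2],[3,97]).round(4)-e[2])
E
```

```text
[-5.64937623e-02  3.21861419e-01  1.64071768e+00 -4.30024923e-04
  1.17935874e+00  1.05471641e-01] [[ 0.161  0.987 -0.   ]
 [ 0.987 -0.161 -0.   ]
 [-0.    -0.    -1.   ]]
0.03 307 [-0.04280206  0.39699794]
0.05 186 [-0.04280206  0.42079794]
0.07 26 [-0.04230206  0.00039794]
0.09 377 [-0.04270206 -0.00280206]
0.11 434 [-0.04380206 -0.00300206]
0.13 439 [-0.04330206 -0.00280206]
0.15 451 [-0.04020206 -0.00260206]
0.17 268 [-0.03510206 -0.00340206]
```

View pics/t4c.png

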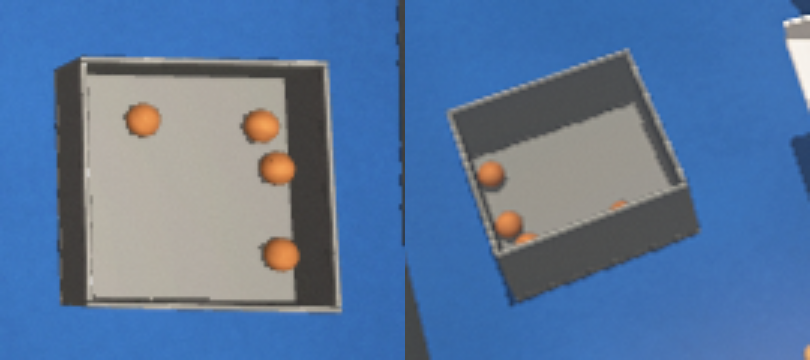

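All four balls are in the bin at (143,119), (261,126), (277,168) and (281,254), and the tray is level. Now I set it down.

Converted, 0.045 m is 0.72, 0.04 m is 0.64.

drive_effector:
  segments: "0.02,0,0,0.48,0,0,0;0.02,0,0,0.72,0,0,0;0.02,0,0,0.64,0,0,0;0.02,0,0,0.352,0,0,0;0.02,0,0,0.144,0,0,0;0.02,0,0,0.064,0,0,0;0.02,0,0,0.008,0,0,0;0.02,0,0,0,0,0,0;0.085,0,0,0,0,0,0;0.085,0,0,0,0,0,0;0.085,0,0,0,0,0,0;0.085,0,0,0,0,0,0"

```text
t: 12.35
eef_pos: [0.5499, 0.012, 0.0422]
orientation: [0.762, 0.648, 0.0, 0.0]
wrist_force: [0.0, 0.7, 0.4]
gripper_width: 0.085
gripper_force: 0.0
```

```bash
python3 -c "
from cell import manip;print(manip.state()['gripper_width'],manip.state()['eef_pos'])"
```

```text
0.08503491275565367 [0.54986063 0.01195786 0.04220093]
```

Converted, -0.06 m is -0.96, 0.055 m is 0.88, -0.1686 rad / 3.1416 = -0.0537.

drive_effector:
  segments: "0.085,0,0,-0.48,0,0,0;0.085,0,0,-0.96,0,0,0;0.085,0,0,-0.96,0,0,0;0.085,0.48,-0.16,0,0,0,0;0.085,0.88,-0.288,0,0,0,0;0.085,0.88,-0.288,0,0,0,0;0.085,0.88,-0.288,0,0,0,0;0.085,0.064,-0.0048,0,0,0,-0.0537;0.085,0,0,0,0,0,-0.0537;0.085,0,0,0,0,0,-0.0537;0.085,0,0,0,0,0,-0.0537;0.085,0,0,0,0,0,-0.0537;0.085,0,0,0,0,0,-0.0537;0.085,0,0,0,0,0,-0.0537;0.085,0,0,0,0,0,-0.0537;0.085,0,0,0,0,0,-0.0537;0.085,0,0,0,0,0,-0.0537;0.085,0,0,0,0,0,0"

```text
t: 14.6
eef_pos: [0.5181, 0.2186, 0.192]
orientation: [0.024, 1.0, -0.0, -0.0]
wrist_force: [-0.2, -0.3, 1.2]
gripper_width: 0.0849
gripper_force: 0.0
```

```bash
python3 - <<'E'
from h import *
a=snap("wrist","pics/w5.png");b=snap("top");
s=manip.state();print(s["joint_pos"],R.from_quat(s["orientation"]).as_matrix().round(3))
c=snap("scene")
for n,q in(("w",a),("top",b),("sc",c)):
    P=q["P"];X,Y,Z=P[...,0],P[...,1],P[...,2];hsv=cv2.cvtColor(q["pixels"],cv2.COLOR_RGB2HSV)
    m=(X<.548)&(X>.47)&(abs(Y-.219)<.04)&(Z>.055)&(Z<.08)&(hsv[...,1]>110)
    p=P[m]
    if len(p)>20: r=cv2.minAreaRect(p[:,:2].astype(np.float32));print(n,len(p),r,np.median(p[:,2]),p[:,0].min())
    m=(np.hypot(X-.614,Y-.215)<.065)&(Z>.055)&(Z<.066)
    p=P[m]
    if len(p)>20: print(" rim circle",cv2.minEnclosingCircle(p[:,:2].astype(np.float32)))
P=b["P"];m=(abs(P[...,0]-.53)<.08)&(P[...,1]>-.21)&(P[...,1]<-.02)&(P[...,2]>.035)&(P[...,2]<.06)
print("tray rim z",np.percentile(P[m][:,2],[5,50,95]))
E
```

```text
[ 3.24134068e-01  3.39696368e-01  1.61475059e+00 -4.09615775e-05
  1.18735636e+00 -1.19791682e+00] [[-0.999  0.049 -0.   ]
 [ 0.049  0.999 -0.   ]
 [ 0.    -0.    -1.   ]]
w 2494 ((0.5197515487670898, 0.22062131762504578), (0.0215455275028944, 0.056752610951662064), 87.660888671875) 0.06983534762706649 0.4911759030370718
 rim circle ((0.6118464469909668, 0.21706818044185638), 0.061963316053152084)
 rim circle ((0.6157391667366028, 0.2131148874759674), 0.05828206613659859)
 rim circle ((0.6116218566894531, 0.2130497246980667), 0.062030620872974396)
tray rim z [0.03545316 0.03953663 0.04394042]
```

View pics/w5.png

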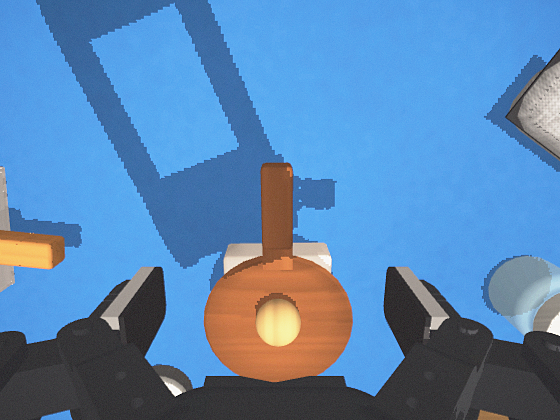

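The wrist view shows the handle along column 277, rows 163–255, midway between the fingers. The ball is in the middle of the dish at (278,322), and the jar at (525,285) is clear. I grip and lift gently.

Converted, 0.045 m is 0.72, 0.04 m is 0.64.

drive_effector:
  segments: "0.085,-0.016,0.016,0.64,0,0,0;0.085,0,0,0.72,0,0,0;0.085,0,0,0.512,0,0,0;0.085,0,0,0.232,0,0,0;0.085,0,0,0,0,0,0;0.02,0,0,0,0,0,0;0.02,0,0,0,0,0,0;0.02,0,0,0,0,0,0;0.02,0,0,0,0,0,0;0.02,0,0,0,0,0,0;0.02,0,0,0,0,0,0;0.02,0,0,-0.016,0,0,0;0.02,0,0,-0.048,0,0,0;0.02,0,0,-0.064,0,0,0;0.02,0,0,-0.032,0,0,0;0.02,0,0,0,0,0,0"
  grip_force: 100

```text
t: 16.75
eef_pos: [0.5193, 0.2195, 0.0707]
orientation: [0.023, 1.0, 0.0, 0.0]
wrist_force: [-0.2, 0.3, -2.1]
gripper_width: 0.0211
gripper_force: 54.2
```

```bash
cat > look.py <<'E'
from h import *
import sys
a=snap("top");b=snap("scene");s=manip.state();Rm=R.from_quat(s["orientation"]).as_matrix();e=s["eef_pos"]
hx=-Rm[:,0]; c=e+.095*hx   # expected dish axis
print("exp axis",c.round(4))
for n,q in(("top",a),("sc",b)):
    P=q["P"];d=np.hypot(P[...,0]-c[0],P[...,1]-c[1]);zr=e[2]-.025+.029
    m=(d>.044)&(d<.066)&(abs(P[...,2]-zr)<.012);p=P[m]
    A=np.c_[p[:,:2]-c[:2],np.ones(len(p))];k=np.linalg.lstsq(A,p[:,2],rcond=None)[0];
    print(n,len(p),"rim z",k[2].round(4),"exp",zr.round(4),"slope fwd",(k[:2]@hx[:2]).round(3),"circle",cv2.minEnclosingCircle(p[:,:2].astype(np.float32)))
    hs=cv2.cvtColor(q["pixels"],cv2.COLOR_RGB2HSV)
    m=(d<.04)&(P[...,2]>zr+.001)&(hs[...,2]>150);p=P[m];print("  ball px",len(p),"mean",p.mean(0).round(4))
E
python3 look.py
```

```text
exp axis [0.6141 0.2152 0.0705]
top 343 rim z 0.0687 exp 0.0746 slope fwd -0.008 circle ((0.6144111752510071, 0.21445021033287048), 0.05856695398688316)
  ball px 72 mean [0.6151 0.2098 0.0816]
sc 280 rim z 0.0697 exp 0.0746 slope fwd -0.018 circle ((0.6114976406097412, 0.21458318829536438), 0.06325254589319229)
  ball px 58 mean [0.6171 0.2107 0.0809]
```

Converted, -0.013 m is -0.208, -0.012 m is -0.192.

drive_effector:
  segments: "0.02,0,0,-0.048,0,0,0;0.02,0,0,-0.112,0,0,0;0.02,0,0,-0.176,0,0,0;0.02,0,0,-0.208,0,0,0;0.02,0,0,-0.208,0,0,0;0.02,0,0,-0.208,0,0,0;0.02,0,0,-0.192,0,0,0;0.02,0,0,-0.144,0,0,0;0.02,0,0,-0.096,0,0,0;0.02,0,0,-0.048,0,0,0;0.02,0,0,0,0,0,0;0.02,0,0,0,0,0,0"

```text
t: 18.35
eef_pos: [0.519, 0.2195, 0.1602]
orientation: [0.023, 1.0, -0.0, -0.0]
wrist_force: [0.7, 0.8, -1.8]
gripper_width: 0.0209
gripper_force: 54.2
```

```bash
python3 look.py; python3 -c "
from cell import manip;print(manip.state()['joint_pos'])"
```

```text
exp axis [0.6139 0.2151 0.1601]
top 371 rim z 0.1576 exp 0.1642 slope fwd -0.002 circle ((0.6137886643409729, 0.2157813310623169), 0.05873548611998558)
  ball px 100 mean [0.6137 0.2111 0.1712]
sc 301 rim z 0.159 exp 0.1642 slope fwd -0.017 circle ((0.6109297871589661, 0.21342751383781433), 0.06316909939050674)
  ball px 59 mean [0.6177 0.2097 0.1717]
[ 3.25101453e-01  3.73964691e-01  1.65227141e+00 -1.02020726e-05
  1.11628152e+00 -1.19988982e+00]
```

The dish is level and the ball is centred. Now the quarter turn.

Converted, 0.0076 m is 0.1216, 0.0057 m is 0.0912, 0.08 rad / 3.1416 = 0.0255.

drive_effector:
  segments: "0.02,0,0.0304,0,0,0,0.0064;0.02,0,0.0608,0,0,0,0.0127;0.02,-0.0032,0.0912,0,0,0,0.0191;0.02,-0.0048,0.1216,0,0,0,0.0255;0.02,-0.0048,0.1216,0,0,0,0.0255;0.02,-0.0048,0.1216,0,0,0,0.0255;0.02,-0.0048,0.1216,0,0,0,0.0255;0.02,-0.0048,0.1216,0,0,0,0.0255;0.02,-0.0048,0.1216,0,0,0,0.0255;0.02,-0.0048,0.1216,0,0,0,0.0255"

```text
t: 19.7
eef_pos: [0.5432, 0.2788, 0.1604]
orientation: [0.357, 0.934, 0.0, -0.0]
wrist_force: [-0.7, 1.0, -1.6]
gripper_width: 0.021
gripper_force: 54.2
```

```bash
python3 look.py
```

```text
exp axis [0.6147 0.2161 0.1605]
top 712 rim z 0.1585 exp 0.1645 slope fwd -0.017 circle ((0.6117513179779053, 0.21867477893829346), 0.0617486871778965)
  ball px 132 mean [0.6134 0.2142 0.1713]
sc 300 rim z 0.1595 exp 0.1645 slope fwd -0.012 circle ((0.6141222715377808, 0.21807101368904114), 0.06426970660686493)
  ball px 50 mean [0.621  0.2096 0.1717]
```

Converted, 0.0076 m is 0.1216, 0.0038 m is 0.0608, 0.08 rad / 3.1416 = 0.0255.

drive_effector:
  segments: "0.02,-0.0016,0.0608,0,0,0,0.0127;0.02,-0.0048,0.1216,0,0,0,0.0255;0.02,-0.0048,0.1216,0,0,0,0.0255;0.02,-0.0048,0.1216,0,0,0,0.0255;0.02,-0.0048,0.1216,0,0,0,0.0255;0.02,-0.0048,0.1216,0,0,0,0.0255;0.02,-0.0048,0.1216,0,0,0,0.0255;0.02,-0.0048,0.1216,0,0,0,0.0255;0.02,-0.0048,0.1216,0,0,0,0.0255;0.02,-0.0048,0.1216,0,0,0,0.0255;0.02,-0.0048,0.1216,0,0,0,0.0255;0.02,0,0.0608,0,0,0,0.0127;0.02,0,0.0144,0,0,0,0.0032;0.02,0,0,0,0,0,0;0.02,0,0,0,0,0,0;0.02,0,0,0,0,0,0;0.02,0,0,0,0,0,0;0.02,0,0,0,0,0,0;0.02,0,0,0,0,0,0;0.02,0,0,0,0,0,0"

```text
t: 22.3
eef_pos: [0.6185, 0.3103, 0.1607]
orientation: [0.723, 0.691, 0.0, 0.0]
wrist_force: [-0.2, -0.1, -1.9]
gripper_width: 0.0214
gripper_force: 54.3
```

```bash
python3 look.py
python3 - <<'E'
from h import *
a=snap("top","pics/t9.png");print(manip.state()["joint_pos"])
print(R.from_quat(manip.state()["orientation"]).as_matrix().round(3))
E
```

```text
exp axis [0.6141 0.2154 0.1606]
top 738 rim z 0.1586 exp 0.1646 slope fwd -0.013 circle ((0.6131914258003235, 0.21894457936286926), 0.06233230605721474)
  ball px 113 mean [0.6126 0.2122 0.1717]
sc 295 rim z 0.1596 exp 0.1646 slope fwd -0.015 circle ((0.6191701889038086, 0.2170007824897766), 0.0648469626903534)
  ball px 29 mean [0.6219 0.2059 0.1707]
[4.04069285e-01 5.35371924e-01 1.35657348e+00 1.84954491e-05
 1.24966804e+00 4.49036016e-01]
[[ 0.045  0.999 -0.   ]
 [ 0.999 -0.045  0.   ]
 [ 0.    -0.    -1.   ]]
```

View pics/t9.png

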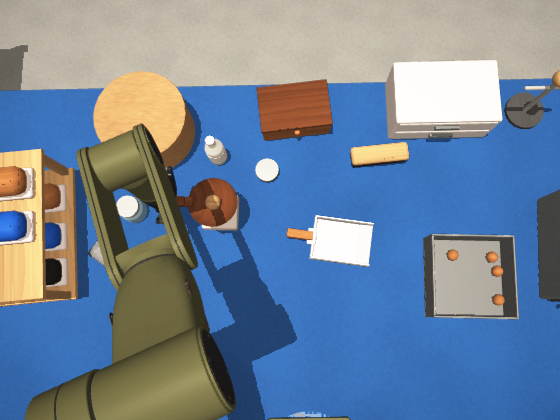

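The dish is turned, with its handle to the robot's left at (185,200), level over its stand, and the ball is in the middle at (214,201). The tray is upright and empty at (342,241), the four balls are in the bin, and the other objects have not moved.

```bash
python3 -c "
from cell import manip;print(manip.sign_off())"
```

```text
the job is handed in; nothing more can be done
None
```

I handed the job in at about 22 s: the four spent balls are in the bin, the empty tray stands released on the counter, and the dish is held level about 10 cm over its stand, a quarter turn clockwise, with the fresh ball in the middle; the sign-off gave no verdict.

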